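Clear the transfer slide, push the carriage home and latch it

TASK

Either a profile offcut or a black adaptor block has been left standing between the rails of the transfer slide, in the carriage's way: lift it out and set it down in the grey tray, and leave the other one, in front of the slide, where it is. Then push the carriage gently, without slamming it, fully home against its stop, and only after that swing the latch arm fully across behind the carriage. Do not knock over or shift the jar or the pen.

Things in the scene. Friction and masses are not known exactly. Their poses are not given: they have to be found in the camera images.
- slide: Transfer slide fixed to the worktop, 132 x 380 mm. Origin: centre, on the worktop; own y runs along the rails, x across. Two rails 18 mm high, 20 mm wide, 92 mm apart inside; bare worktop between them. A stop block 40 mm high closes the -y end; its rubber bumpers' faces lie at own y = -170 mm. The latch stands outside the -x rail (robot's side).
- carriage (a joint): Travel of the aluminium carriage along the slide's own -y, m: 0 = farthest from the stop, 0.22 = fully home on the bumpers. Carriage 100 mm long, 128 mm wide, flat top 28 mm high carrying a white blister strip, underside 8 mm above the worktop. In the slide's frame its front is at y = 50 mm - value, its rear at 150 mm - value. Friction about 1.5 N.
- push_plate (a point): Middle of the rear face (away from the stop) of the carriage's upright push plate, 50 mm above the worktop. The plate is 60 mm wide, 8 mm thick and 68 mm high. Pushing this face along the slide's own -y moves the carriage home.
- latch (a joint): Angle of the flat steel latch arm, rad, about its upright pivot: 0 = open (arm points along the slide's own +y, outside the robot-side rail), 1.571 = fully closed (points along own +x, across the rails behind the home carriage). Closes clockwise seen from above; stays where it is left (friction 0.05 N m).
- latch_pivot (a point): Point on the latch's upright pivot axis, 68 mm above the worktop (level with latch_knob); in the slide's frame at own x = -83, y = -59 mm. The arm is 14 mm wide and lies 38 to 48 mm above the worktop.
- latch_knob (a point): Point on the axis of the upright black knob at the end of the latch arm, 85 mm from the pivot axis; knob 14 mm in diameter, from 48 to 80 mm above the worktop; the point lies 68 mm above the worktop.
- offcut: Standing offcut of aluminium slot profile, 30 x 30 x 62 mm high, 0.1 kg. Origin: centre of its underside. It stands either between the rails or in front of the slide, on the robot's side.
- brick: Black mains adaptor block standing on end, 28 (own x) x 42 (own y) x 58 mm high, 0.14 kg. Origin: centre of its underside. It stands either between the rails or in front of the slide, on the robot's side (where the offcut is not).
- tray: Open grey plastic tray fixed to the worktop, 120 (own x) x 150 (own y) x 28 mm high, walls and floor 4 mm (floor up to 5 mm). Origin: centre of its underside.
- jar: White jar, 49 mm in diameter, 86 mm high, standing. Origin: centre of its underside. A bystander.
- pen: Marker pen lying flat near the front edge, 14 x 135 x 15 mm, long along its own y. Origin: centre of its underside. A bystander.
Not all that is in view belongs to the job. What is shaped like the offcut but green is not meant.

How it is judged:
By the outcome, as a careful person would: the job done as asked, in the order asked, and still so for the second after the job is handed in, with the robot touching nothing.
It also fails if it takes over 58 s, if anything falls off the work surface, if the arm or the gripper's body presses on something with over 40 N, if the wrist force passes 120 N, or if a joint passes its speed limit or range.

ROBOT

A 6-joint arm with a two-finger parallel gripper is mounted at the origin on a cart in front of the work surface, level with it; the furniture and walls round the work are solid. World frame = base frame: x ahead of the robot, y to its left, z up, the work surface at z = 0. Lengths are in m, angles in rad, forces in N, time in s.
With the tool pointing down it reaches from about 0.375 to 0.9 m from the base axis. Payload 3.1 kg.
Tool frame: the origin (TCP) lies on the centre line of the jaws, within the pads' length; the fingertips stand 8 mm ahead of it and the grasp point (between the pads) lies 11 mm behind it; z points along the fingers, y is the line along which they close (so a half turn about z gives the same grasp; the last joint's range is limited). The gripper opens to 87 mm and grips with 3 to 60 N. Pads are 19 mm wide; open, the fingers measure 117 mm over their backs; the gripper's body (75 mm by 190 mm) begins 51 mm behind the grasp point.
Start: joints at [-1.474, 0.527, 1.433, -0, 1.181, -0.178], TCP at [0.17, -0.602, 0.231] pointing down, gripper open.
Joint ranges: [-3.08, 3.08], [-0.75, 2.2], [0.22, 2.44], [-1.43, 4.57], [0, 2.65], [-2.85, 2.85]. Speed limits (rad/s): [2.79, 2.79, 3.14, 3.14, 3.14, 3.14].

INTERFACE

Orientations are given as a unit quaternion [x, y, z, w].
In Python, from rig import robot gives the robot as it stands. The module is installed in compiled form; this text tells all that it offers.
- The arm moves only by the tool send_rows, never from a script. Its argument "increments" is one flat list of numbers, 7 for each row, row after row: the turn, a rotation vector about the world's x, y, z in rad, then the shift along the world's x, y, z in cm, then the opening, from 0 (shut) to 1 (fully open). A call has 1 to 20 rows; each row shifts and turns the commanded pose from where the row before left it; what a row does not reach is not made up. A row lasts 1/12 s, in which the tool goes at most 41.7 mm and 7.16 degrees, less where a joint would pass 70% of its speed; a pose out of reach is approached as far as the arm can. A call is refused whole if a number of a shift passes 4.17 or a number of a turn 0.125, either way. A call with a gripper value outside its range is refused whole. The fingers move at their own pace and stop on an object; "newtons" is the grip in N (left out, the last holds). Time passes only in rows, so rows that do not move let the fingers close. It gives the time, the measured TCP pose, the force, the opening and the grip force at its end, in the units of the state.
- robot.get_obs(): the state, without advancing time (a new reading comes with each control period).
- robot.camera(name): name is "scene" or "top" or "wrist"; returns a dict with "image" (400x640x3 uint8, red, green, blue), "range_z" (400x640 float32, m along the optical axis (not along the pixel's ray), 0 where there is no reading), "fx", "fy", "cx", "cy" (pixels), "dist_coeffs" ([k1, k2, p1, p2, k3] as OpenCV has them; the pictures are not rectified), "R" (3x3) and "t" (3): a world point X has camera coordinates R X + t. Camera axes: x right, y down, z forward; pixel columns grow to the right and rows downward; lengths in m; the calibration is good to about 2 mm. A picture is of the moment at which its call begins.
- robot.hand_in(): hands the job in; it is judged then, once.
The state is a dict: "time": time; "q": joint angles; "joint_velocities": joint speeds; "joint_torque": joint torques, N m; "position": TCP position; "tool_rot": TCP orientation; "ft_force": force on the tool from outside, world axes, zero at the start; "moment": the same for the moment, N m; "grip_width": finger opening in m; "grip_force": force on a finger pad.
Only numpy, scipy, OpenCV 4.12 (cv2) and the standard library are available. Lean on these libraries where they do the work, as an engineer would, in place of code of your own. Each camera call takes 0.05 s, during which the arm holds its last target. There are 200 camera calls.

## Working session

There is one attempt and no reset: what is moved stays moved. The work goes in short steps, Python scripts to look and compute and a tool call to move; the robot and the scene stay as the last step left them, time stands still between calls to the robot, and variables do not carry over. Pictures are saved under pics/ and viewed, at most 10 in all, crops included, and the job is handed in when it is done.

Besides the shell and the picture viewer there is one more tool, called after "Request:" as a command line: name --argument value ..., lists and objects as JSON in quotes. send_rows: Moves the arm, as the interface text tells. Its arguments: {"type":"object","properties":{"increments":{"type":"array"},"newtons":{"type":"number"}},"required":["increments"]}

```bash
mkdir -p pics; python3 - <<'E'
from rig import robot
import cv2,numpy as np
for n in ["scene","top"]:
    c=robot.camera(n); np.savez(f"{n}.npz",**c)
    cv2.imwrite(f"pics/{n}0.png",c["image"][:,:,::-1]); print(n,c["fx"],c["cx"],c["dist_coeffs"],np.round(-c["R"].T@c["t"],3),np.round(c["R"],2).tolist())
o=robot.get_obs();print(o)
E
```

```text
scene 475.36694666615927 318.7205568893401 [-0.01164011  0.          0.          0.          0.        ] [-0.195  0.72   0.88 ] [[-0.65, -0.76, 0.01], [-0.48, 0.4, -0.78], [0.59, -0.51, -0.63]]
top 382.83746891485004 320.6510801228534 [0.02045286 0.         0.         0.         0.        ] [0.351 0.089 1.114] [[-0.01, -1.0, 0.0], [-0.98, 0.01, -0.18], [0.18, -0.0, -0.98]]
{'time': 0.1, 'q': array([-1.47453430e+00,  5.28387579e-01,  1.43377151e+00, -3.61848262e-05,
        1.18138720e+00, -1.78501854e-01]), 'joint_velocities': array([-0.00220771, -0.00323626, -0.00353505,  0.00065476, -0.00059247,
       -0.00083268]), 'joint_torque': array([-1.74687893e-04, -4.40984917e+01, -1.77150464e+01,  6.35502138e-02,
        5.33925032e-02, -3.89356865e-05]), 'position': array([ 0.16952968, -0.60090225,  0.22966148]), 'tool_rot': array([ 9.90576519e-01,  1.36956950e-01,  2.34382601e-05, -9.76678754e-04]), 'ft_force': array([-0.01228625,  0.13074252, -0.38271323]), 'moment': array([ 0.04723401, -0.00244574,  0.03566181]), 'grip_force': 0.0, 'grip_width': 0.08687877856715344}
```

View pics/scene0.png

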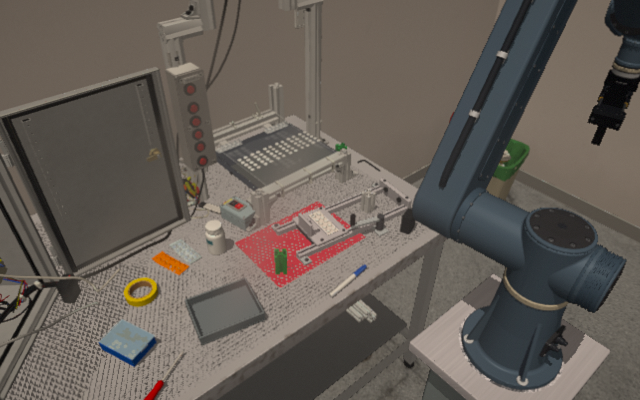

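View pics/top0.png

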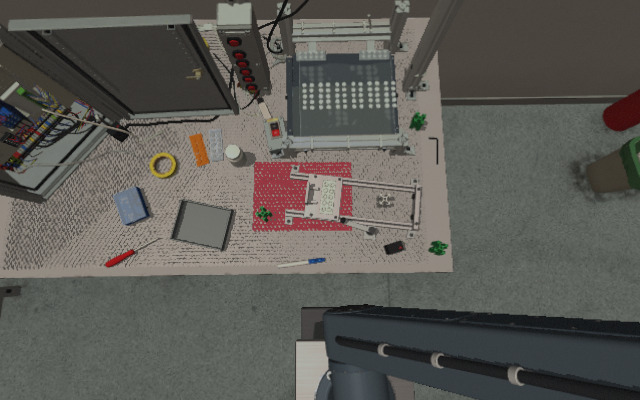

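The top view shows the slide at about (355,203), the stop at its right end (417,205) and the carriage at (323,197). A light cross-section block stands between the rails at (385,200), and a black block in front at (394,247). The green look-alikes are at (263,213), (438,247) and (418,121). The tray is at (203,225), the jar at (234,155) and the pen at (302,263). What could be taken for the target: (385,200) grey offcut, (394,247) brick, and the green ones. I choose (385,200) and check it in a close crop.

```bash
python3 - <<'E'
import cv2,numpy as np
a=np.load("top.npz")["image"][150:275,240:460]; 
b=np.load("scene.npz")["image"][170:290,230:430]
a=cv2.resize(a,(792,450),interpolation=cv2.INTER_CUBIC)
cv2.imwrite("pics/c1.png",a[:,:,::-1])
cv2.imwrite("pics/c2.png",cv2.resize(b,(800,480),interpolation=cv2.INTER_CUBIC)[:,:,::-1])
E
```

```text
(no output)
```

View pics/c1.png

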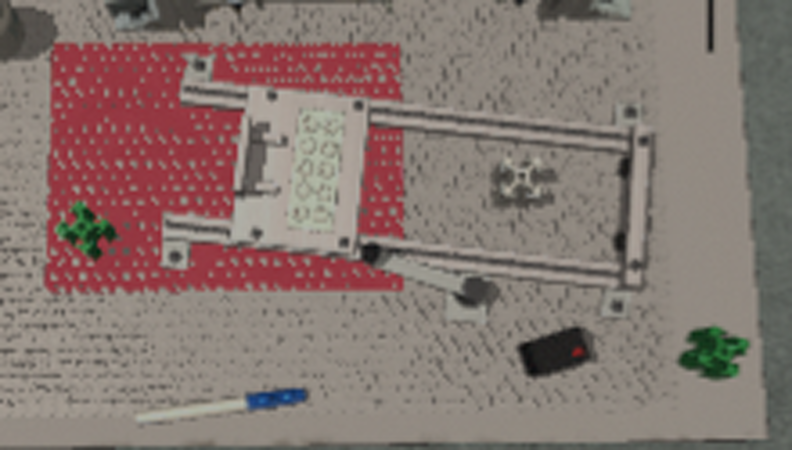

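View pics/c2.png

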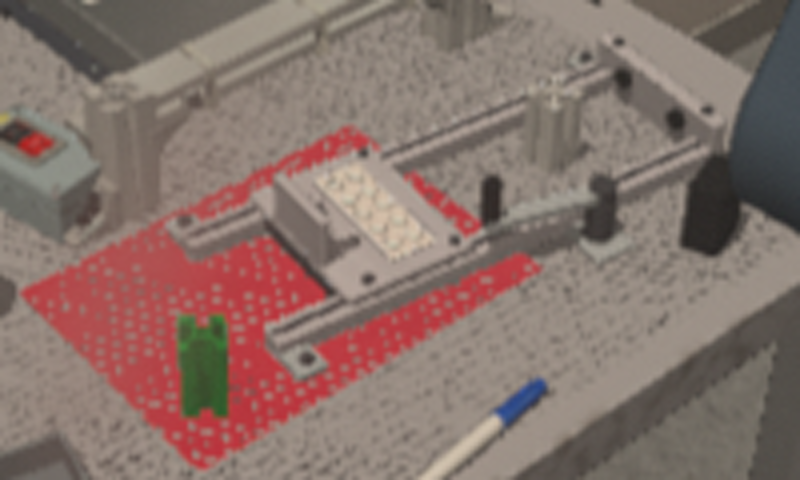

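The top crop shows the aluminium slotted offcut at crop (522,178) between the rails and the black brick in front at (556,350). The latch pivot is at (474,290) with its knob at (372,252), and the push plate is at the carriage's left end (255,160). The scene crop confirms a grey slotted profile between the rails. So the offcut gets lifted and the brick stays. Next I measure from the range data, by height.

```bash
cat > h.py <<'E'
import numpy as np,cv2
def K(c): return np.array([[c["fx"],0,c["cx"]],[0,c["fy"],c["cy"]],[0,0,1.]])
def cloud(c):
    h,w=c["range_z"].shape; v,u=np.mgrid[:h,:w]
    p=cv2.undistortPoints(np.stack([u,v],-1).reshape(-1,1,2).astype(float),K(c),c["dist_coeffs"])[:,0]
    z=c["range_z"].reshape(-1,1); X=np.hstack([p*z,z])
    X=(X-c["t"])@c["R"]; X[z[:,0]==0]=np.nan
    return X.reshape(h,w,3)
def ray(c,uv,zp):
    p=cv2.undistortPoints(np.array(uv,float).reshape(-1,1,2),K(c),c["dist_coeffs"])[:,0]
    d=np.hstack([p,np.ones((len(p),1))])@c["R"]; o=-c["R"].T@c["t"]
    return o+d*((zp-o[2])/d[:,2])[:,None]
E
python3 - <<'E'
from h import *
np.set_printoptions(precision=4,suppress=True)
T=np.load("top.npz");S=np.load("scene.npz")
X=cloud(T);Y=cloud(S)
# table height check
print("table",np.nanmedian(X[235:260,330:350,2]),np.nanstd(X[235:260,330:350,2]))
def blob(n,W,u0,v0,u1,v1,lo,hi,cond=None):
    P=W[v0:v1,u0:u1].reshape(-1,3); m=(P[:,2]>lo)&(P[:,2]<hi); Q=P[m]
    r=cv2.minAreaRect((Q[:,:2]*1000).astype(np.float32)); print(n,len(Q),"c",Q.mean(0),"rect",np.round(r[0],1),np.round(r[1],1),round(r[2],1))
for n,a in dict(offcut=(370,185,400,215,.05,.07),brick=(380,236,405,258,.05,.065),stop=(408,180,425,232,.035,.045),carr=(300,170,348,225,.024,.032),plate=(300,170,330,225,.058,.075),strip=(318,175,340,216,.024,.035),
  rails=(284,160,425,240,.013,.022),knob=(335,210,352,226,.07,.09),pivot=(362,224,380,240,.055,.09),arm=(335,210,380,240,.033,.052),tray=(165,195,240,255,.022,.034),jar=(220,140,250,170,.07,.095),pen=(270,252,330,275,.009,.02)).items():
    try: blob(n,X,*a)
    except Exception as e: print(n,e)
for n,a in dict(offcut=(360,180,378,215,.055,.07),brick=(398,205,418,235,.05,.065),plate=(296,210,320,240,.058,.075),knob=(346,210,358,230,.07,.09),pivot=(374,210,386,235,.055,.09),jar=(200,215,230,260,.08,.095)).items():
    try: blob("S "+n,Y,*a)
    except Exception as e: print(n,e)
E
```

```text
table 0.00043766487561184615 0.0020453236752541533
offcut 77 c [ 0.533  -0.0925  0.0607] rect [532.7 -92.9] [29.9 29.5] 87.8
brick 157 c [ 0.3994 -0.1157  0.0578] rect [ 399.5 -116.1] [27.2 41.5] 17.7
stop 231 c [ 0.5144 -0.1868  0.0399] rect [ 514.7 -185.4] [ 18.6 130. ] 83.1
carr 1231 c [0.546  0.075  0.0284] rect [547.6  77.4] [ 99.4 128.4] 82.7
plate 65 c [0.553  0.1228 0.0676] rect [553.6 123.1] [ 7.8 60.2] 82.9
strip 847 c [0.5506 0.0623 0.0293] rect [552.6  61.4] [ 61.1 118.3] 89.3
rails 1246 c [ 0.533  -0.0313  0.018 ] rect [532.2  -4.5] [377.1 173.9] 83.0
knob 24 c [0.4745 0.026  0.0787] rect [474.5  26.1] [11.8 11.6] 41.9
pivot 2 c [ 0.4443 -0.0573  0.0565] rect [444.3 -57.3] [9.9 0. ] -123.7
arm 157 c [ 0.4583 -0.02    0.0477] rect [461.3 -16.7] [96.9 18.9] 69.2
tray 306 c [0.474  0.4265 0.0272] rect [473.1 425.7] [150.  119.7] 77.3
jar 190 c [0.6664 0.3283 0.0852] rect [667.4 329.1] [40.  39.9] 58.3
pen 179 c [0.3615 0.1434 0.0126] rect [361.3 143.5] [ 11.8 134.2] 7.2
S offcut 67 c [ 0.5319 -0.09    0.0587] rect [533.5 -89.8] [33.8 32.4] 86.2
S brick 89 c [ 0.3992 -0.1075  0.0556] rect [ 400.5 -113.3] [27.  45.4] 21.3
S plate 70 c [0.5519 0.1273 0.0646] rect [551.2 126.8] [10.3 62.7] 80.2
S knob 26 c [0.4729 0.031  0.0763] rect [474.  31.] [14.  17.2] 1.0
S pivot 0 c [nan nan nan] rect [0. 0.] [0. 0.] 0.0
S jar 154 c [0.666  0.3338 0.0842] rect [667.1 333.3] [40.5 41.1] 7.6<stdin>:9: RuntimeWarning: Mean of empty slice.
  ret = um.true_divide(
```

Request:
send_rows --increments '[0,0,-0.0173,2.0,2.8,-0.4,1,0,0,-0.0173,2.0,2.8,-0.4,1,0,0,-0.0173,2.0,2.8,-0.4,1,0,0,-0.0173,2.0,2.8,-0.4,1,0,0,-0.0173,2.0,2.8,-0.4,1,0,0,-0.0173,2.0,2.8,-0.4,1,0,0,-0.0173,2.0,2.8,-0.4,1,0,0,-0.0173,2.0,2.8,-0.4,1,0,0,-0.0173,2.0,2.8,-0.4,1,0,0,-0.0173,2.0,2.8,-0.4,1,0,0,-0.0173,2.0,2.8,-0.4,1,0,0,-0.0173,2.0,2.8,-0.4,1,0,0,-0.0173,2.0,2.8,-0.4,1,0,0,-0.0173,2.0,2.8,-0.4,1,0,0,-0.0173,2.0,2.8,-0.4,1,0,0,-0.0173,2.0,2.8,-0.4,1,0,0,-0.0173,2.0,2.8,-0.4,1,0,0,-0.0173,2.0,2.8,-0.4,1,0,0,0,0,0,0,1,0,0,0,0,0,0,1]' --newtons 20

```text
time: 1.77
position: [0.5298, -0.0958, 0.1579]
tool_rot: [1.0, -0.016, -0.001, -0.0]
ft_force: [0.4, -1.4, 0.1]
grip_width: 0.0867
grip_force: 0.0
```

Request:
send_rows --increments '[0,0,0,0.3,0.3,-1.3,1,0,0,0,0,0,-2,1,0,0,0,0,0,-2,1,0,0,0,0,0,-2,1,0,0,0,0,0,-2,1,0,0,0,0,0,-2,1,0,0,0,0,0,-1,1,0,0,0,0,0,0,1,0,0,0,0,0,0,0.2,0,0,0,0,0,0,0.2,0,0,0,0,0,0,0.2,0,0,0,0,0,0,0.2,0,0,0,0,0,0,0.2,0,0,0,0,0,0,0.2,0,0,0,0,0,0,0.2,0,0,0,0,0,0,0.2]' --newtons 20

```text
time: 3.1
position: [0.5327, -0.0945, 0.0357]
tool_rot: [1.0, -0.018, 0.0, 0.0]
ft_force: [0.8, -0.5, 0.3]
grip_width: 0.0418
grip_force: 0.0
```

Request:
send_rows --increments '[0,0,0,0,0,0,0.2,0,0,0,0,0,0,0.2,0,0,0,0,0,0,0.2,0,0,0,0,0,0,0.2,0,0,0,0,0,0,0.2,0,0,0,0,0,0,0.2]'

```text
time: 3.6
position: [0.5326, -0.0944, 0.0355]
tool_rot: [1.0, -0.018, -0.0, -0.0]
ft_force: [-0.3, 1.1, 0.7]
grip_width: 0.0299
grip_force: 20.0
```

Request:
send_rows --increments '[0,0,0,0,0,1,0.2,0,0,0,0,0,2.0,0.2,0,0,0,0,0,2.5,0.2,0,0,0,0,0,2.5,0.2,0,0,0,0,0,2.5,0.2,0,0,0,0,0,1.5,0.2,0,0,0,0,0,0,0.2]'

```text
time: 4.18
position: [0.5348, -0.0954, 0.1595]
tool_rot: [1.0, -0.018, 0.004, 0.001]
ft_force: [0.7, 0.1, -1.6]
grip_width: 0.03
grip_force: 20.0
```

Request:
send_rows --increments '[0,0,-0.009,-0.3,1,0,0.2,0,0,-0.009,-0.3,2,0,0.2,0,0,-0.009,-0.3,2.8,0,0.2,0,0,-0.009,-0.3,2.8,0,0.2,0,0,-0.009,-0.3,2.8,0,0.2,0,0,-0.009,-0.3,2.8,0,0.2,0,0,-0.009,-0.3,2.8,0,0.2,0,0,-0.009,-0.3,2.8,0,0.2,0,0,-0.009,-0.3,2.8,0,0.2,0,0,-0.009,-0.3,2.8,0,0.2,0,0,-0.009,-0.3,2.8,0,0.2,0,0,-0.009,-0.3,2.8,0,0.2,0,0,-0.009,-0.3,2.8,0,0.2,0,0,-0.009,-0.3,2.8,0,0.2,0,0,-0.009,-0.3,2.8,0,0.2,0,0,-0.009,-0.3,2.8,0,0.2,0,0,-0.009,-0.3,2.8,0,0.2,0,0,-0.009,-0.3,2.8,0,0.2,0,0,-0.009,-0.3,2.8,0,0.2,0,0,-0.009,-0.3,1.4,0,0.2]'

```text
time: 5.85
position: [0.4703, 0.4283, 0.1533]
tool_rot: [0.994, -0.107, -0.001, 0.0]
ft_force: [0.9, 0.1, -1.4]
grip_width: 0.0296
grip_force: 20.0
```

Request:
send_rows --increments '[0,0,0,0,0,0,0.2,0,0,0,0,0,0,0.2]'

```text
time: 6.02
position: [0.4704, 0.4254, 0.1534]
tool_rot: [0.994, -0.107, -0.002, 0.002]
ft_force: [0.3, -0.6, -1.5]
grip_width: 0.0298
grip_force: 20.0
```

Request:
send_rows --increments '[0,0,0,0.2,0,-1.5,0.2,0,0,0,0,0,-2.5,0.2,0,0,0,0,0,-2.5,0.2,0,0,0,0,0,-2.0,0.2,0,0,0,0,0,-1.2,0.2,0,0,0,0,0,-0.8,0.2,0,0,0,0,0,-0.4,0.2,0,0,0,0,0,-0.2,0.2,0,0,0,0,0,0,0.2,0,0,0,0,0,0,0.2]'

```text
time: 6.85
position: [0.4753, 0.4258, 0.0455]
tool_rot: [0.994, -0.108, 0.001, -0.001]
ft_force: [-0.5, -0.6, -0.9]
grip_width: 0.03
grip_force: 20.0
```

Request:
send_rows --increments '[0,0,0,0,0,-0.2,0.2,0,0,0,0,0,-0.2,0.2,0,0,0,0,0,0,0.2,0,0,0,0,0,0,0.2]'

```text
time: 7.18
position: [0.4745, 0.4255, 0.0407]
tool_rot: [0.994, -0.108, 0.0, -0.0]
ft_force: [0.4, -0.8, -0.5]
grip_width: 0.0297
grip_force: 20.0
```

Request:
send_rows --increments '[0,0,0,0,0,0,0.6,0,0,0,0,0,0,0.6,0,0,0,0,0,0,0.6,0,0,0,0,0,0,0.6,0,0,0,0,0,0,0.6,0,0,0,0,0,0,0.6,0,0,0,0,0,0.5,0.6,0,0,0,0,0,1.5,0.6,0,0,0,0,0,2.5,0.6,0,0,0,0,0,2.5,0.6,0,0,0,0,0,2.5,0.6,0,0,0,0,0,1.5,0.6,0,0,0,0,0,0,0.6]'

```text
time: 8.27
position: [0.4769, 0.4271, 0.1551]
tool_rot: [0.994, -0.108, 0.003, -0.003]
ft_force: [-0.1, 0.5, 0.1]
grip_width: 0.0522
grip_force: 0.0
```

```bash
python3 - <<'E'
from h import *
from rig import robot
np.set_printoptions(precision=4,suppress=True)
c=robot.camera("scene");Y=cloud(c);P=Y.reshape(-1,3)
m=(np.hypot(P[:,0]-.4745,P[:,1]-.4255)<.05)&(P[:,2]>.04)&(P[:,2]<.09)
print(m.sum(),P[m].min(0),P[m].max(0))
cv2.imwrite("pics/s2.png",c["image"][:,:,::-1]);print(robot.get_obs()["q"])
E
```

```text
243 [0.4569 0.4093 0.04  ] [0.4939 0.4446 0.0692]
[0.5559 0.6343 1.4703 0.     1.032  2.3432]
```

View pics/s2.png

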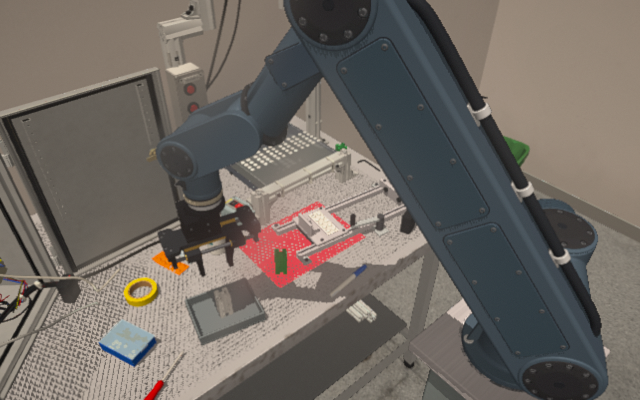

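The picture shows the offcut standing upright in the tray at about (224,298), with its top measured near 67 mm, as it should be. Next I turn the tool with the fingers shut and go behind the push plate.

Request:
send_rows --increments '[0,0,0.104,0.49,-1.72,0,0.3,0,0,0.104,0.49,-1.72,0,0,0,0,0.104,0.49,-1.72,0,0,0,0,0.104,0.49,-1.72,0,0,0,0,0.104,0.49,-1.72,0,0,0,0,0.104,0.49,-1.72,0,0,0,0,0.104,0.49,-1.72,0,0,0,0,0.104,0.49,-1.72,0,0,0,0,0.104,0.49,-1.72,0,0,0,0,0.104,0.49,-1.72,0,0,0,0,0.104,0.49,-1.72,0,0,0,0,0.104,0.49,-1.72,0,0,0,0,0.104,0.49,-1.72,0,0,0,0,0.104,0.49,-1.72,0,0,0,0,0.104,0.49,-1.72,0,0,0,0,0.104,0.49,-1.72,0,0,0,0,0,0,0,0,0,0,0,0,0,0,0,0]' --newtons 10

```text
time: 9.82
position: [0.5523, 0.1495, 0.1492]
tool_rot: [0.751, 0.661, -0.001, -0.001]
ft_force: [0.3, 1.1, 0.5]
grip_width: 0.0005
grip_force: 0.0
```

```bash
cat > st.py <<'E'
import numpy as np
from rig import robot
o=robot.get_obs(); O=np.array([.5365,-.0068]); ey=np.array([.122,.9925]); ex=np.array([.9925,-.122])
d=o["position"][:2]-O; q=o["tool_rot"]
from scipy.spatial.transform import Rotation as R
y=R.from_quat(q).as_matrix()
print("own",np.round([d@ex*1e3,d@ey*1e3],1),"z",o["position"][2].round(4),"psi",np.degrees(np.arctan2(y[1,1],y[0,1])).round(1),"toolz",y[:,2].round(3),"grip",o["grip_width"].round(4),o["q"].round(2),"F",o["ft_force"].round(1),o["time"])
E
python3 st.py
```

```text
Traceback (most recent call last):
  File "st.py", line 7, in <module>
    print("own",np.round([d@ex*1e3,d@ey*1e3],1),"z",o["position"][2].round(4),"psi",np.degrees(np.arctan2(y[1,1],y[0,1])).round(1),"toolz",y[:,2].round(3),"grip",o["grip_width"].round(4),o["q"].round(2),"F",o["ft_force"].round(1),o["time"])
                                                                                                                                                                  ^^^^^^^^^^^^^^^^^^^^^
AttributeError: 'float' object has no attribute 'round'
```

Request:
send_rows --increments '[0,0,0,0.35,0.2,-1.5,0,0,0,0,0,0,-2.5,0,0,0,0,0,0,-2.5,0,0,0,0,0,0,-2.0,0,0,0,0,0,0,-1.2,0,0,0,0,0,0,-0.3,0,0,0,0,0,0,0,0,0,0,0,0,0,0,0]'

```text
time: 10.48
position: [0.5569, 0.1527, 0.051]
tool_rot: [0.749, 0.662, 0.0, 0.0]
ft_force: [0.6, -0.6, 0.7]
grip_width: 0.0006
grip_force: 0.0
```

```bash
sed -i 's/o\["grip_width"\].round(4)/o["grip_width"]/' st.py; python3 st.py
```

```text
own [  0.8 160.8] z 0.051 psi -7.1 toolz [ 0.001  0.    -1.   ] grip 0.000580042994080108 [0.07 0.72 1.69 0.   0.73 0.2 ] F [ 0.6 -0.6  0.7] 10.4833
```

Request:
send_rows --increments '[0,0,0,-0.049,-0.397,0,0,0,0,0,-0.049,-0.397,0,0,0,0,0,-0.037,-0.298,0,0,0,0,0,-0.037,-0.298,0,0,0,0,0,-0.037,-0.298,0,0,0,0,0,-0.049,-0.397,0,0,0,0,0,-0.061,-0.496,0,0,0,0,0,-0.073,-0.596,0,0,0,0,0,-0.073,-0.596,0,0,0,0,0,-0.073,-0.596,0,0,0,0,0,-0.073,-0.596,0,0,0,0,0,-0.073,-0.596,0,0,0,0,0,-0.073,-0.596,0,0,0,0,0,-0.073,-0.596,0,0,0,0,0,-0.073,-0.596,0,0,0,0,0,-0.073,-0.596,0,0,0,0,0,-0.073,-0.596,0,0,0,0,0,-0.073,-0.596,0,0,0,0,0,-0.073,-0.596,0,0,0,0,0,-0.061,-0.496,0,0]'

```text
time: 12.15
position: [0.5438, 0.0493, 0.0505]
tool_rot: [0.749, 0.662, -0.0, -0.0]
ft_force: [1.8, 1.0, 0.1]
grip_width: 0.0007
grip_force: 0.9
```

```bash
python3 st.py
```

```text
own [ 0.4 56.6] z 0.0505 psi -7.1 toolz [-0. -0. -1.] grip 0.0007485428050525517 [-0.11  0.7   1.77 -0.    0.68  0.01] F [1.8 1.  0.1] 12.15
```

Request:
send_rows --increments '[0,0,0,-0.061,-0.496,0,0,0,0,0,-0.061,-0.496,0,0,0,0,0,-0.061,-0.496,0,0,0,0,0,-0.061,-0.496,0,0,0,0,0,-0.061,-0.496,0,0,0,0,0,-0.061,-0.496,0,0,0,0,0,-0.061,-0.496,0,0,0,0,0,-0.061,-0.496,0,0,0,0,0,-0.061,-0.496,0,0,0,0,0,-0.061,-0.496,0,0,0,0,0,-0.061,-0.496,0,0,0,0,0,-0.061,-0.496,0,0,0,0,0,-0.061,-0.496,0,0,0,0,0,-0.061,-0.496,0,0,0,0,0,-0.049,-0.397,0,0,0,0,0,-0.037,-0.298,0,0,0,0,0,-0.037,-0.298,0,0,0,0,0,-0.024,-0.198,0,0,0,0,0,-0.024,-0.198,0,0,0,0,0,-0.024,-0.198,0,0]'

```text
time: 13.82
position: [0.5333, -0.0354, 0.0505]
tool_rot: [0.749, 0.662, -0.0, -0.0]
ft_force: [0.9, 1.2, -1.0]
grip_width: 0.0001
grip_force: 0.8
```

```bash
python3 st.py; python3 - <<'E'
from h import *
from rig import robot
c=robot.camera("top");P=cloud(c)[150:260,280:430].reshape(-1,3)
O=np.array([.5365,-.0068]); ey=np.array([.122,.9925]); ex=np.array([.9925,-.122])
d=P[:,:2]-O;x=d@ex;y=d@ey
m=(P[:,2]>.024)&(P[:,2]<.032)&(abs(x)<.05)&(y>-.18)&(y<.1)
print(m.sum(),"front y",np.nanpercentile(y[m],[0,1,3])*1e3)
cv2.imwrite("pics/t3.png",cv2.resize(c["image"][150:275,240:460],(792,450))[:,:,::-1])
E
```

```text
own [  0.3 -28.8] z 0.0505 psi -7.1 toolz [-0.  0. -1.] grip 0.00011886307713029941 [-0.28  0.69  1.8   0.    0.66 -0.15] F [ 0.9  1.2 -1. ] 13.8167
0 front y nan
  return np.nanmean(a, axis, out=out, keepdims=keepdims)
```

View pics/t3.png

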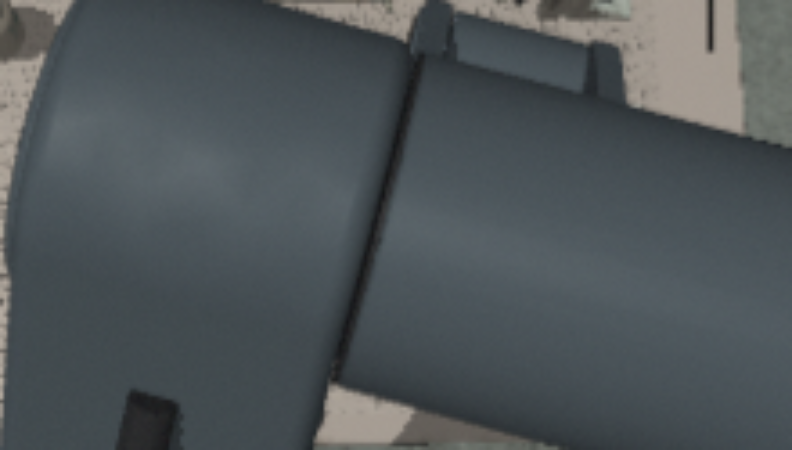

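The picture shows only the arm, which covers the slide from above, so I go on by force at slow speed.

Request:
send_rows --increments '[0,0,0,-0.024,-0.198,0,0,0,0,0,-0.024,-0.198,0,0,0,0,0,-0.024,-0.198,0,0,0,0,0,-0.024,-0.198,0,0,0,0,0,-0.024,-0.198,0,0,0,0,0,-0.024,-0.198,0,0,0,0,0,-0.024,-0.198,0,0,0,0,0,-0.024,-0.198,0,0,0,0,0,-0.024,-0.198,0,0,0,0,0,-0.012,-0.099,0,0,0,0,0,-0.012,-0.099,0,0,0,0,0,-0.012,-0.099,0,0,0,0,0,-0.012,-0.099,0,0,0,0,0,-0.012,-0.099,0,0,0,0,0,-0.012,-0.099,0,0,0,0,0,-0.012,-0.099,0,0,0,0,0,-0.012,-0.099,0,0]'

```text
time: 15.28
position: [0.5302, -0.0611, 0.0505]
tool_rot: [0.749, 0.662, -0.0, -0.0]
ft_force: [-0.9, 2.0, 0.7]
grip_width: 0.0006
grip_force: 0.8
```

```bash
python3 st.py
```

```text
own [  0.3 -54.6] z 0.0505 psi -7.1 toolz [-0.  0. -1.] grip 0.0005723775645718004 [-0.32  0.69  1.8  -0.    0.66 -0.2 ] F [-0.9  2.   0.7] 15.2833
```

Request:
send_rows --increments '[0,0,0,-0.012,-0.099,0,0,0,0,0,-0.012,-0.099,0,0,0,0,0,-0.012,-0.099,0,0,0,0,0,-0.012,-0.099,0,0,0,0,0,-0.012,-0.099,0,0,0,0,0,-0.012,-0.099,0,0]'

```text
time: 15.78
position: [0.5297, -0.065, 0.0505]
tool_rot: [0.75, 0.661, 0.001, -0.001]
ft_force: [3.1, 13.5, 1.3]
grip_width: 0.0004
grip_force: 6.8
```

Request:
send_rows --increments '[0,0,0,-0.012,-0.099,0,0,0,0,0,0,0,0,0]'

```text
time: 15.95
position: [0.5297, -0.065, 0.0506]
tool_rot: [0.75, 0.661, 0.002, -0.001]
ft_force: [2.3, 13.7, 1.0]
grip_width: 0.0006
grip_force: 6.9
```

Request:
send_rows --increments '[0,0,0,-0.012,-0.099,0,0,0,0,0,0,0,0,0]'

```text
time: 16.12
position: [0.5297, -0.0651, 0.0506]
tool_rot: [0.75, 0.661, 0.002, -0.002]
ft_force: [3.4, 17.6, 1.7]
grip_width: 0.0006
grip_force: 8.7
```

Request:
send_rows --increments '[0,0,0,0.061,0.496,0,0,0,0,0,0.061,0.496,0,0,0,0,0,0.122,0.993,0,0,0,0,0,0.183,1.49,0,0,0,0,0,0.122,0.993,0,0,0,0,0,0,0,1.5,0,0,0,0,0,0,2.5,0,0,0,0,0,0,2.5,0,0,0,0,0,0,2.5,0,0,0,0,0,0,1,0,0,0,0,0,0,0,0]'

```text
time: 17.03
position: [0.5368, -0.0246, 0.153]
tool_rot: [0.749, 0.662, 0.002, 0.003]
ft_force: [-0.5, -0.0, 0.0]
grip_width: 0.0002
grip_force: 0.0
```

```bash
python3 st.py; python3 - <<'E'
from h import *
from rig import robot
np.set_printoptions(precision=4,suppress=True)
c=robot.camera("scene");P=cloud(c).reshape(-1,3)
O=np.array([.5365,-.0068]); ey=np.array([.122,.9925]); ex=np.array([.9925,-.122])
d=P[:,:2]-O;x=d@ex;y=d@ey;z=P[:,2]
m=(z>.024)&(z<.032)&(abs(x)<.06)&(y>-.19)&(y<.1)
print("top",m.sum(),np.nanpercentile(y[m],[0,1,50,99,100])*1e3)
m=(z>.058)&(z<.075)&(abs(x)<.04)&(y>-.19)&(y<.0); print("plate",m.sum(),x[m].mean(),y[m].mean(),y[m].max() if m.any() else 0)
m=(z>.05)&(z<.09)&(abs(x+.066)<.02)&(abs(y-.024)<.03); print("knob",m.sum(),P[m].mean(0))
cv2.imwrite("pics/s4.png",cv2.resize(c["image"][160:300,220:420],(800,560))[:,:,::-1])
E
```

```text
own [  2.5 -17.6] z 0.153 psi -7.0 toolz [ 0.006 -0.002 -1.   ] grip 0.00022771149011974678 [-0.25  0.52  1.73 -0.    0.89 -0.13] F [-0.5 -0.   0. ] 17.0333
top 582 [-176.757  -174.7132 -123.8761  -65.5247  -63.7675]
plate 65 -0.0023735118720891336 -0.06938239003841946 -0.065161129258043
knob 54 [0.4721 0.0312 0.0675]
```

View pics/s4.png

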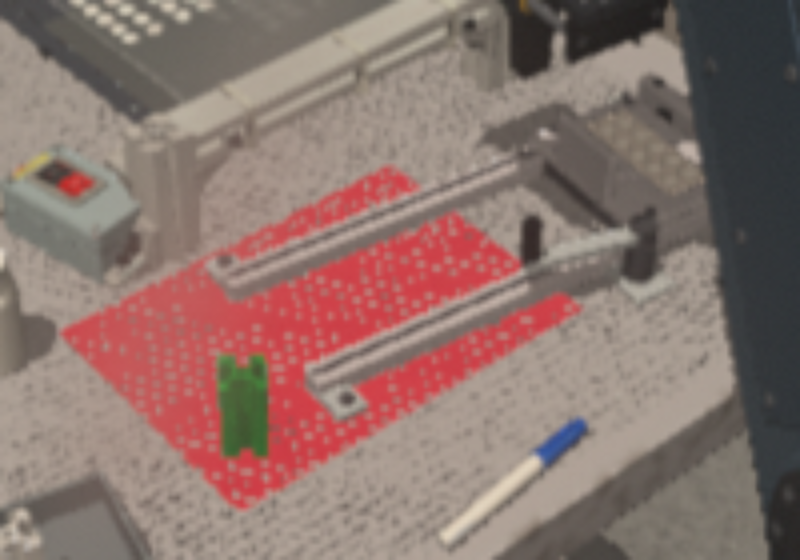

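The carriage is home: the plate sits about 205 mm farther along, with its rear near own y = -70. The latch arm is still open, with the knob at crop (531,238). Now to the latch knob.

Request:
send_rows --increments '[0,0,0.0977,-0.624,0.423,0,0,0,0,0.0977,-0.624,0.423,0,0,0,0,0.0977,-0.624,0.423,0,0,0,0,0.0977,-0.624,0.423,0,0,0,0,0.0977,-0.624,0.423,0,0,0,0,0.0977,-0.624,0.423,0,0,0,0,0.0977,-0.624,0.423,0,0,0,0,0.0977,-0.624,0.423,0,0,0,0,0.0977,-0.624,0.423,0,0,0,0,0.0977,-0.624,0.423,0,0,0,0,0.0977,-0.624,0.423,0,0,0,0,0.0977,-0.624,0.423,0,0,0,0,0.0977,-0.624,0.423,0,0,0,0,0.0977,-0.624,0.423,0,0,0,0,0,0,0,0,0,0,0,0,0,0,0,0]'

```text
time: 18.42
position: [0.4466, 0.0351, 0.1493]
tool_rot: [0.164, 0.987, -0.0, -0.001]
ft_force: [0.1, 0.1, 0.3]
grip_width: 0.0006
grip_force: 0.0
```

```bash
python3 st.py; python3 - <<'E'
from rig import robot; print(robot.get_obs()["position"])
E
```

```text
own [-94.4  30.6] z 0.1493 psi 71.2 toolz [-0.003  0.    -1.   ] grip 0.0006234389353616194 [-0.17  0.43  1.95 -0.    0.77 -1.41] F [0.1 0.1 0.3] 18.4167
[0.44655813 0.03511382 0.14934328]
```

Request:
send_rows --increments '[0,0,0,0,0,-1.5,0,0,0,0,0,0,-2.5,0,0,0,0,0,0,-2.5,0,0,0,0,0,0,-1.5,0,0,0,0,0,0,-0.5,0,0,0,0,0,0,0,0,0,0,0,0.3,-0.12,0,0,0,0,0,0.3,-0.12,0,0,0,0,0,0.3,-0.12,0,0,0,0,0,0.3,-0.1,0,0]'

```text
time: 19.25
position: [0.4606, 0.0301, 0.0664]
tool_rot: [0.163, 0.987, 0.0, 0.001]
ft_force: [-0.3, 0.6, 1.2]
grip_width: 0.0004
grip_force: 0.4
```

```bash
python3 st.py; python3 - <<'E'
import numpy as np
f=np.radians(18.7+3*np.arange(27)); s,c=np.sin(f),np.cos(f)
p=np.round((8.5*np.array([s,c])+1.65*np.array([-c,s])).T,2)
print(np.round(np.diff(p,axis=0),2).tolist())
E
```

```text
own [-79.8  27.3] z 0.0664 psi 71.3 toolz [ 0.002 -0.    -1.   ] grip 0.00042303172937341375 [-0.18  0.61  1.97  0.    0.56 -1.42] F [-0.3  0.6  1.2] 19.25
[[0.45, -0.07], [0.44, -0.1], [0.44, -0.12], [0.43, -0.14], [0.42, -0.16], [0.42, -0.19], [0.4, -0.21], [0.39, -0.22], [0.38, -0.25], [0.37, -0.27], [0.35, -0.29], [0.33, -0.3], [0.32, -0.32], [0.31, -0.34], [0.28, -0.35], [0.26, -0.37], [0.25, -0.38], [0.22, -0.4], [0.21, -0.4], [0.18, -0.42], [0.16, -0.42], [0.14, -0.43], [0.12, -0.44], [0.09, -0.44], [0.07, -0.45], [0.04, -0.45]]
```

Request:
send_rows --increments '[0,0,-0.0524,0.45,-0.07,0,0,0,0,-0.0524,0.44,-0.1,0,0,0,0,-0.0524,0.44,-0.12,0,0,0,0,-0.0524,0.43,-0.14,0,0,0,0,-0.0524,0.42,-0.16,0,0,0,0,-0.0524,0.42,-0.19,0,0,0,0,-0.0524,0.4,-0.21,0,0,0,0,-0.0524,0.39,-0.22,0,0,0,0,-0.0524,0.38,-0.25,0,0,0,0,-0.0524,0.37,-0.27,0,0,0,0,-0.0524,0.35,-0.29,0,0,0,0,-0.0524,0.33,-0.3,0,0,0,0,-0.0524,0.32,-0.32,0,0,0,0,-0.0524,0.31,-0.34,0,0,0,0,-0.0524,0.28,-0.35,0,0,0,0,-0.0524,0.26,-0.37,0,0,0,0,-0.0524,0.25,-0.38,0,0,0,0,-0.0524,0.22,-0.4,0,0,0,0,-0.0524,0.21,-0.4,0,0]'

```text
time: 20.83
position: [0.5264, -0.0186, 0.0662]
tool_rot: [0.615, 0.789, 0.0, 0.0]
ft_force: [-0.7, 0.8, 1.6]
grip_width: 0.0004
grip_force: 0.4
```

```bash
python3 st.py
```

```text
own [ -8.6 -12.9] z 0.0662 psi 14.1 toolz [ 0.  0. -1.] grip 0.000408399904623101 [-0.25  0.66  1.81  0.    0.68 -0.49] F [-0.7  0.8  1.6] 20.8333
```

Request:
send_rows --increments '[0,0,-0.0524,0.18,-0.42,0,0,0,0,-0.0524,0.16,-0.42,0,0,0,0,-0.0524,0.14,-0.43,0,0,0,0,-0.0524,0.12,-0.44,0,0,0,0,-0.0524,0.09,-0.44,0,0,0,0,-0.0524,0.07,-0.35,0,0,0,0,-0.0524,0,-0.2,0,0,0,0,0,0,-0.1,0,0,0,0,0,0,-0.1,0,0,0,0,0,0,0,0,0]'

```text
time: 21.67
position: [0.5342, -0.0477, 0.066]
tool_rot: [0.747, 0.665, 0.0, 0.0]
ft_force: [0.4, 0.4, -0.2]
grip_width: 0.0004
grip_force: 0.0
```

```bash
python3 st.py
```

```text
own [  2.7 -40.9] z 0.066 psi -6.7 toolz [ 0.001 -0.    -1.   ] grip 0.00037017639347717006 [-0.3   0.66  1.79 -0.    0.69 -0.18] F [ 0.4  0.4 -0.2] 21.6667
```

Request:
send_rows --increments '[0,0,0,-0.012,-0.1,0,0,0,0,0,-0.012,-0.1,0,0,0,0,0,0,0,0,0]'

```text
time: 21.92
position: [0.5339, -0.049, 0.0658]
tool_rot: [0.748, 0.664, 0.001, -0.0]
ft_force: [1.5, 2.6, 1.2]
grip_width: 0.0007
grip_force: 1.8
```

Request:
send_rows --increments '[0,0,0,-0.012,-0.1,0,0,0,0,0,-0.012,-0.1,0,0,0,0,0,0,0,0,0]'

```text
time: 22.17
position: [0.5338, -0.0493, 0.0658]
tool_rot: [0.748, 0.664, 0.002, -0.001]
ft_force: [3.5, 9.2, 2.2]
grip_width: 0.0006
grip_force: 5.2
```

Request:
send_rows --increments '[0,0,0,-0.012,-0.1,0,0,0,0,0,0,0,0,0]'

```text
time: 22.33
position: [0.5338, -0.0495, 0.0658]
tool_rot: [0.748, 0.663, 0.002, -0.001]
ft_force: [3.7, 13.2, 2.6]
grip_width: 0.0008
grip_force: 6.7
```

Request:
send_rows --increments '[0,0,0,0.06,0.5,0,0,0,0,0,0.06,0.5,0,0,0,0,0,0.12,1,0,0,0,0,0,0.12,1,0,0,0,0,0,0,0,1.5,0,0,0,0,0,0,2.5,0,0,0,0,0,0,2.5,0,0,0,0,0,0,2.5,0,0,0,0,0,0,2.5,0,0,0,0,0,0,1.5,0]'

```text
time: 23.17
position: [0.5376, -0.0221, 0.198]
tool_rot: [0.747, 0.664, 0.001, 0.001]
ft_force: [0.5, 0.2, -0.2]
grip_width: 0.0008
grip_force: 0.0
```

Request:
send_rows --increments '[0,0,0,-1,-1.4,0,0,0,0,0,-2,-2.8,0,0,0,0,0,-2,-2.8,0,0,0,0,0,-2,-2.8,0,0,0,0,0,-2,-2.8,0,0,0,0,0,-2,-2.8,0,0,0,0,0,-2,-2.8,0,0,0,0,0,-2,-2.8,0,0,0,0,0,-2,-2.8,0,0,0,0,0,-2,-2.8,0,0,0,0,0,-2,-2.8,0,0,0,0,0,-2,-2.8,0,0,0,0,0,-2,-2.8,0,0,0,0,0,-2,-2.8,0,0,0,0,0,-2,-2.8,0,0,0,0,0,-2,-2.8,0,0,0,0,0,-2,-2.8,0,0,0,0,0,-1,-2.8,0,0,0,0,0,0,0,0,0,0,0,0,0,0,0,0]'

```text
time: 24.83
position: [0.1962, -0.5136, 0.1952]
tool_rot: [0.748, 0.663, -0.0, 0.0]
ft_force: [0.1, 1.5, 0.4]
grip_width: 0.0003
grip_force: 0.0
```

```bash
python3 - <<'E'
from h import *
from rig import robot
np.set_printoptions(precision=4,suppress=True)
c=robot.camera("top");X=cloud(c);P=X.reshape(-1,3)
O=np.array([.5365,-.0068]); ey=np.array([.122,.9925]); ex=np.array([.9925,-.122])
d=P[:,:2]-O;x=d@ex*1e3;y=d@ey*1e3;z=P[:,2]*1e3
def b(n,m,w=False):
    r=cv2.minAreaRect((P[m][:,:2]*1000).astype(np.float32)); print(n,m.sum(),"own",x[m].mean(),y[m].mean(),y[m].min(),y[m].max(),"rect",np.round(r,1) if 0 else r)
b("carr",(z>24)&(z<33)&(abs(x)<60)&(y>-168)&(y<0))
b("plate",(z>60)&(z<72)&(abs(x)<40)&(y>-100)&(y<-68))
b("knob",(z>73)&(z<90)&(abs(x)<40)&(y>-100)&(y<0))
b("arm",(z>40)&(z<52)&(x>-75)&(x<-35)&(y>-90)&(y<-30))
def w(n,cx,cy,r,lo,hi): b(n,(np.hypot(P[:,0]-cx,P[:,1]-cy)<r)&(z>lo)&(z<hi))
w("brick",.3995,-.116,.05,50,65);w("jar",.667,.329,.05,70,95);w("pen",.361,.1435,.08,9,20);w("offcut",.4745,.4255,.05,50,80)
cv2.imwrite("pics/t5.png",c["image"][:,:,::-1])
E
```

```text
carr 1181 own -1.7206595390588943 -122.30020066269499 -167.9792938403549 -32.520954951883816 rect ((524.26318359375, -106.29888916015625), (135.46485900878906, 119.85914611816406), 82.99913787841797)
plate 69 own 0.13437649038469401 -72.84248616963254 -77.84915711769713 -69.13857930025551 rect ((527.3870239257812, -79.69719696044922), (8.694567680358887, 58.41678237915039), 83.18948364257812)
knob 22 own 2.257947199096034 -58.124692745940386 -63.79525139610159 -52.315148001789275 rect ((531.4930419921875, -64.91719818115234), (11.960570335388184, 12.73525333404541), 18.41950225830078)
arm 67 own -54.691038974116736 -57.87797196684137 -65.50554387122163 -51.463663761960476 rect ((474.3059997558594, -58.06724166870117), (14.040556907653809, 37.7523078918457), 83.06636047363281)
brick 160 own -122.86603797022426 -124.68077113455055 -148.57429409718563 -101.32953141149362 rect ((399.6089782714844, -116.38423919677734), (27.28687286376953, 41.531978607177734), 17.748519897460938)
jar 188 own 88.05216725305341 348.38192617579125 329.37836311399775 370.75045743842367 rect ((667.4564819335938, 329.0617980957031), (39.43457794189453, 41.16631317138672), 2.9867846965789795)
pen 178 own -192.12660977355483 127.62337813998867 62.383573221574814 190.25781642970912 rect ((361.59259033203125, 142.24636840820312), (12.17444896697998, 131.6248016357422), 6.726231098175049)
offcut 104 own -113.14167774360075 419.3693002619888 404.0419731200322 436.4750749503153 rect ((475.5031433105469, 424.0354919433594), (31.30791664123535, 29.526355743408203), 77.15057373046875)
```

View pics/t5.png

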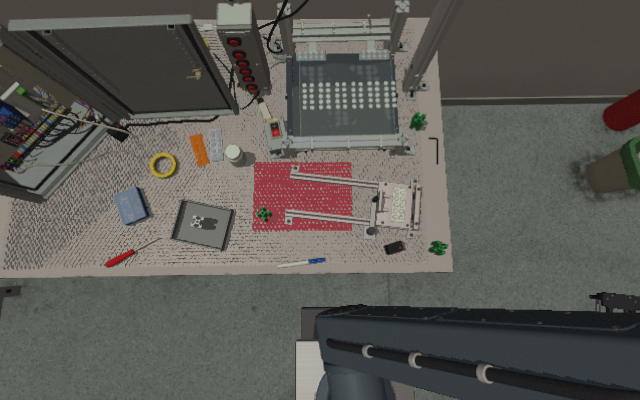

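The final top view shows the carriage against its stop at about (397,205) and the latch across behind it, with its knob at (376,198). The offcut stands in the tray at (197,222). The brick, jar and pen measure where they were at the start, and the arm is well clear.

```bash
python3 -c "
from rig import robot
print(robot.hand_in())"
```

```text
the job is handed in; nothing more can be done
None
```

The job is handed in at about 25 s of robot time: the offcut stands in the tray, the carriage was pushed slowly home against its stop, the latch was then swung fully closed behind it, and the brick, jar and pen measure unmoved.

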